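# Put the polishing handpiece away in its case

### The arm

A 6-joint arm with a two-finger parallel gripper is mounted at the origin on the work surface. World frame = base frame: x ahead of the robot, y to its left, z up, the work surface at z = 0. Lengths are in m, angles in rad, forces in N, time in s.
With the tool pointing down it reaches from about 0.325 to 0.775 m from the base axis. Payload 9.3 kg.
Tool frame: the origin (TCP) lies between the finger pads; the fingertips stand manip.tcp_to_tips ahead of it and the grasp point (between the pads) lies 5 mm behind it (manip.tcp_to_tips is the distance from the TCP to the fingertips, in m); z points along the fingers, y is the direction in which the jaws open and shut (so a half turn about z gives the same grasp; the last joint's range is limited). The gripper opens to 85 mm and grips with 20 to 120 N. Pads are 22 mm wide; open, the fingers measure 114 mm over their backs; the gripper's body (76 mm by 85 mm) begins 54 mm behind the grasp point. The pads swing forward as they close: fully open they stand 13 mm farther back than shut.
Start: joints at [1.17, 0.259, 0.021, 1.334, 0, 1.418], TCP at [0.135, 0.533, 0.245] pointing down, gripper open.
Joint ranges: [-3.04, 3.04], [-0.91, 1.82], [-1.04, 1.36], [-1.92, 1.95], [-1.52, 1.45], [-3.14, 3.14]. Speed limits (rad/s): [2.22, 2.22, 2.79, 3.14, 3.14, 3.14].

### API

Orientations are given as [roll, pitch, yaw] about the fixed x, y, z axes, in that order (R = Rz(yaw) Ry(pitch) Rx(roll)).
In Python, from plant import status, cams, manip gives the robot as it stands.
- The arm moves only by the tool step_arm, never from a script. Its argument "targets" is a list that holds one entry, the list of rows, each a list of 6 numbers: the shift along the world's x, y, z in m, then the turn, a rotation vector about the world's x, y, z in rad. In form: [[[dx, dy, dz, wx, wy, wz], ...]]. A call has 1 to 12 rows; each row shifts and turns the commanded pose from where the row before left it; what a row does not reach is not made up. A row lasts 1/10 s, in which the tool goes at most 50 mm and 8.59 degrees, less where a joint would pass 70% of its speed; a pose out of reach is approached as far as the arm can. A call is refused whole if a number of a shift passes 0.05 or a number of a turn 0.15, either way. A call with a gripper value outside its range is refused whole. "hand" is the gripper's target within -1 to 1 (shut at 1, half-way at 0, fully open at -1), set as the call begins (left out, the last holds). The fingers move at their own pace and stop on an object; "grip_force" is the grip in N (left out, the last holds). Time passes only in rows, so rows that do not move let the fingers close. It gives the time, the measured TCP pose, the force and the opening at its end, in the units of the state.
- status.sense(): the state, without advancing time (a new reading comes with each control period).
- cams.read_camera(name): name is "scene" or "top" or "wrist"; returns (picture, depth): 384x512x3 uint8, red, green, blue; 384x512 float32, m along the optical axis (not along the pixel's ray), 0 where there is no reading.
- cams.camera_info(name): a dict with "fx", "fy", "cx", "cy" (pixels), "xyz" and "attitude" of the camera in the world; the wrist camera has in their place "hand_eye" (4x4, takes a point from camera to tool coordinates, whose origin is the TCP and whose axes are the flange's). Camera axes: x right, y up, looking along -z (the intrinsics and any distortion apply to the point x, -y, -z); pixel columns grow to the right and rows downward; lengths in m; the calibration is good to about 2 mm. A picture is of the moment at which its call begins: read the wrist's pose just before it. camera_info takes no time and is no camera call.
- manip.hand_in(): hands the job in, once; it reports no verdict.
The state is a dict: "time": time; "q": joint angles; "joint_velocities": joint speeds; "effort": joint torques, N m; "position": TCP position; "tcp_rot": TCP orientation; "force": force on the tool from outside, world axes, zero at the start; "ft_torque": the same for the moment, N m; "gripper_width": opening from 0.0 (shut) to 1.0 (fully open).
Only numpy, scipy, OpenCV 4.12 (cv2) and the standard library are available. Lean on these libraries where they do the work, as an engineer would, in place of code of your own. Each camera call takes 0.05 s, during which the arm holds its last target.

### The job

Open the case first: swing its lid right back until it rests on its stop. Then take the handpiece out of the spring clips under the lamp by rolling it sideways past the sprung front jaws, never wrenching it up against the rigid hooks, and lower it (do not drop it) lengthwise into the two V supports in the case, midway along, and let go. Leave the lid fully open and the other things on the bench where they are.

Things in the scene. Friction and masses are not known exactly. Their poses are not given: they have to be found in the camera images.
- handpiece_center (a point): Cordless polishing handpiece: plain aluminium barrel, diameter 26 mm, 130 mm long, plus a thinner steel nose 27 mm long at its +y end; 0.11 to 0.22 kg. The point is on its axis, half-way along the barrel; its y axis runs along the barrel. At the start it lies level in the rack's two spring clips. Take it across the middle of the barrel, between the clips.
- rack_seat (a point): Rest place in the fixed clip rack: on the barrel's axis, half-way between the clips, 75 mm above the table. Axes: z up, y along the barrel, x to the back of the rack (away from the robot). Two steel clips, 16 mm wide, at y = -45 and +45 mm; between them only the base plate. Each has a flat seat under the barrel, a rigid hook behind (+x) and a sprung jaw in front (-x).
- rack: The rack; origin on the table under rack_seat, same axes. Base plate: x from -35 to +75 mm, 250 mm along y, top 12 mm above the table. Posts of the lamp at x = +62, y = -115 and +115 mm, 220 mm high.
- hooks: The overhanging lips of the clips' two rigid hooks (one fixed part, origin on the table under rack_seat, same axes). Each hook stands 1 mm behind the barrel and its lip curls over the top, to about 2 mm behind the axis, so the barrel cannot go straight up. Pressing the handpiece up against the lips with over 60 N spoils the job.
- jaw0 (a joint): Angle in rad of the sprung front jaw at y = -45 mm (0 upright; grows as it folds outwards to the rack's -x). Hinged 45 mm below the barrel's axis, it reaches 15 mm above the axis and springs back. Pushing the barrel level about 30 to 35 mm to -x folds both jaws (4 to 15 N in all) and clears the hooks; then it can be lifted.
- jaw1 (a joint): The same for the jaw at y = +45 mm.
- rack_lamp (a point): Middle of the underside of the strip lamp fixed above the barrel, 125 mm above and 36 mm behind (x) rack_seat; the lamp is 32 mm wide (x) and 250 mm long (y). It blocks a gripper that comes straight down on the barrel: tilt the tool about 35 degrees, fingers pointing down and to the rack's +x, the gripper leaning to the robot's side.
- case_rest (a point): Where the middle of the barrel's axis lies when it rests in the case's two V supports, 38 mm above the table. Axes: z up, y along the barrel, x to the hinge side (away from the robot). The supports, 18 mm wide, are at y = -45 and +45 mm, slope at 40 degrees and reach 21 mm either side of the axis; between them the case is empty. Either end of the handpiece may be at either end.
- case: Fixed grey storage case, 150 (x) x 240 (y) mm outside, rim 60 mm above the table, walls 6 mm, floor top 6 mm above the table. Origin on the table under case_rest, same axes.
- lid (a joint): Angle of the case's lid in rad: 0 shut, 1.8 fully open (leaning back on its stop). Starts between 0 and 0.15. The hinge is stiff: the lid stays at any angle; moving it takes about 3 to 5 N at its handle.
- lid_hinge (a point): Point on the lid's hinge line, at the middle of the case's far (+x) rim, 60 mm above the table. The hinge line runs along the case's y. Axes turn with the lid: at angle 0 x points away from the robot and z up; the lid's plate, 8 mm thick, 150 x 240 mm, extends from here to -x, its underside at z = 0.
- lid_handle (a point): Middle of the steel bar handle on the lid: round bar, 10 mm diameter, along the lid's y, 110 mm between its two legs, 38 mm above the lid's upper face (46 mm above its underside), 125 mm from the hinge line and 25 mm from the lid's front edge. Axes as the lid.
- lid_edge (a point): Middle of the lid's front edge, on its underside, 150 mm from the hinge line. Axes as the lid.
- model: Bystander: plaster dental model, 50 x 56 x 29 mm, standing between rack and case; origin under its centre.
- jar: Bystander: amber glass jar, diameter 64, 85 mm high; origin under its centre.
- bowl: Bystander: grey mixing bowl, diameter 110, 60 mm high; origin under its centre.
- spatula: Bystander: wooden-handled spatula, 150 mm long, lying near the robot; origin underneath, near its middle.
- brush: Bystander: wooden brush, 150 mm long, lying near the robot; origin underneath, near its middle.
- paste: Bystander: paper box, 50 x 90 x 35 mm; origin under its centre.
- handpiece: The same handpiece as a body (origin and axes as handpiece_center).
Mind the look-alikes: they are no part of the job. Of the things shaped like the handpiece, the aluminium one is meant.

How it is judged:
On the way, in this order (a step that is already met when the one before it is completed fails the run):
1. the lid is fully open, on its stop (1.73 rad or more), with the handpiece still in the clips (value of joint lid above 1.73 rad and distance between handpiece_center and rack_seat below 0.015 m), for 0.2 s.
2. the handpiece is out of the clips (its middle more than 50 mm from rack_seat), held in the fingers (distance between handpiece_center and rack_seat above 0.05 m and contact force between the fingers and handpiece above 1 N), for 0.2 s.
3. the handpiece is lowered into the supports while still held (12 mm or less above its rest) (x of handpiece_center in the frame of case_rest between -0.012 and 0.012 m and y of handpiece_center in the frame of case_rest between -0.025 and 0.025 m and z of handpiece_center in the frame of case_rest below 0.012 m and contact force between the fingers and handpiece above 0.5 N), for 0.05 s.
At the end, for the whole second after the job is handed in: The handpiece lies at rest in both V supports of the case, released: the middle of its barrel within 6 mm of case_rest across and in height and 25 mm along, its axis within 0.1 rad of the case's y; the lid is open at 1.73 rad or more (value of joint lid above 1.73 rad and x of handpiece_center in the frame of case_rest between -0.006 and 0.006 m and y of handpiece_center in the frame of case_rest between -0.025 and 0.025 m and z of handpiece_center in the frame of case_rest between -0.006 and 0.006 m and angle between the y axis of handpiece_center and the y axis of case_rest, either way round below 0.1 rad and linear speed of handpiece below 0.02 m/s and contact force between the fingers and handpiece below 0.1 N); the robot touches nothing.
It fails at once if a bystander was moved more than 40 mm (distance of any of model, jar, bowl, spatula, brush, paste from where it was at the start of the episode above 0.04 m).
It fails at once if the handpiece was wrenched up against the lips of the rigid hooks with more than 60 N (contact force between handpiece and hooks above 60 N).
It also fails if it takes over 72 s, if anything falls off the work surface, if the arm or the gripper's body presses on something with over 40 N, if the wrist force passes 120 N, or if a joint passes its speed limit or range.

## Working session

There is one attempt and no reset: what is moved stays moved. The work goes in short steps, Python scripts to look and compute and a tool call to move; the robot and the scene stay as the last step left them, time stands still between calls to the robot, and variables do not carry over. Pictures are saved under pics/ and viewed, and the job is handed in when it is done.

Besides the shell and the picture viewer there is one more tool, called after "Call:" in YAML: its name, and indented under it one key for each argument. step_arm: Moves the arm, as the interface text tells. Its arguments: {"type":"object","properties":{"targets":{"type":"array","items":{"type":"array","items":{"type":"array","items":{"type":"number"}}}},"hand":{"type":"number"},"grip_force":{"type":"number"}},"required":["targets"]}

```bash
ls; mkdir -p pics
cat > h.py <<'E'
import numpy as np, cv2
from scipy.spatial.transform import Rotation as R
from plant import status, cams, manip
E
python3 - <<'E'
from h import *
s=status.sense(); print(s); print(manip.tcp_to_tips)
for n in ("scene","top","wrist"):
    print(n,cams.camera_info(n))
for n in ("scene","top"):
    im,d=cams.read_camera(n)
    cv2.imwrite(f"pics/{n}0.png",cv2.resize(im[:,:,::-1],(800,600)))
    np.savez(f"{n}0.npz",im=im,d=d)
E
```

```text
pics
{'time': 0.0, 'q': array([1.17038571e+00, 2.59199927e-01, 2.07620657e-02, 1.33369625e+00,
       1.24262791e-05, 1.41818342e+00]), 'joint_velocities': array([ 0.00066404, -0.0003209 , -0.00103062,  0.00060541,  0.00057002,
       -0.00016517]), 'effort': array([-1.83128432e-03, -5.55639267e+01,  3.44537795e+01,  1.34960271e-02,
       -2.05988817e-04, -9.79327979e-06]), 'position': array([0.13480413, 0.53295692, 0.24466207]), 'tcp_rot': array([-3.14027231e+00, -2.15652779e-04,  2.89379479e+00]), 'force': array([-0.27699418, -0.01654097,  0.61313268]), 'ft_torque': array([ 0.01399169, -0.02740313, -0.03172749]), 'gripper_width': 0.9983042966654841}
0.014
scene {'fx': 483.23306207764296, 'fy': 483.23306207764296, 'cx': 256.0460452463252, 'cy': 189.5784971311466, 'xyz': array([ 1.57145577, -0.19886341,  0.93782419]), 'attitude': array([ 0.88772158, -0.01735977,  1.47704578])}
top {'fx': 496.58348551730523, 'fy': 496.58348551730523, 'cx': 257.411962998901, 'cy': 185.2098068176052, 'xyz': array([ 0.44736715, -0.10015083,  1.65022266]), 'attitude': array([ 0.09296366, -0.00745248, -1.56399208])}
wrist {'fx': 298.0830143002678, 'fy': 298.0830143002678, 'cx': 258.00326985246176, 'cy': 195.76890069926367, 'hand_eye': array([[ 1.61223167e-03,  9.58327270e-01,  2.85668067e-01,
         7.30968574e-02],
       [ 9.99998700e-01, -1.54575982e-03, -4.58174384e-04,
         3.18231219e-04],
       [ 2.49321213e-06,  2.85668434e-01, -9.58328517e-01,
        -1.29166482e-01],
       [ 0.00000000e+00,  0.00000000e+00,  0.00000000e+00,
         1.00000000e+00]])}
```

View pics/scene0.png

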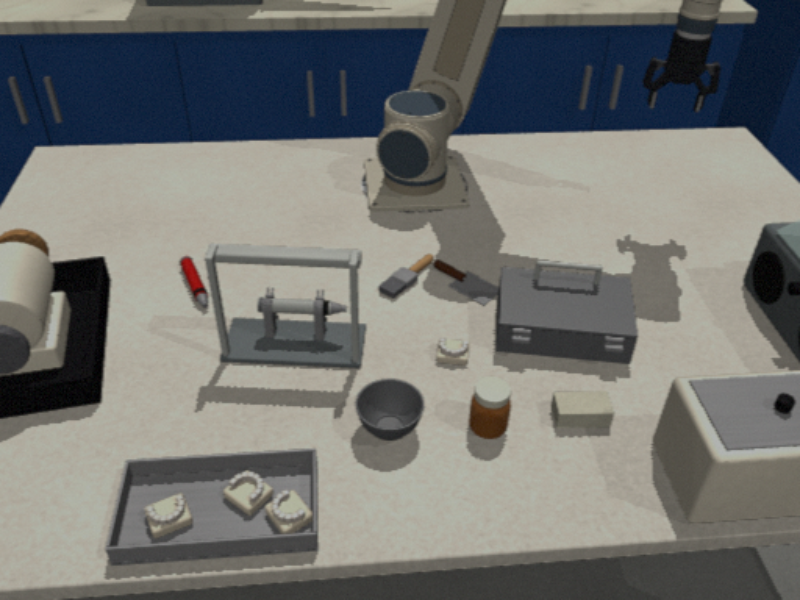

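View pics/top0.png

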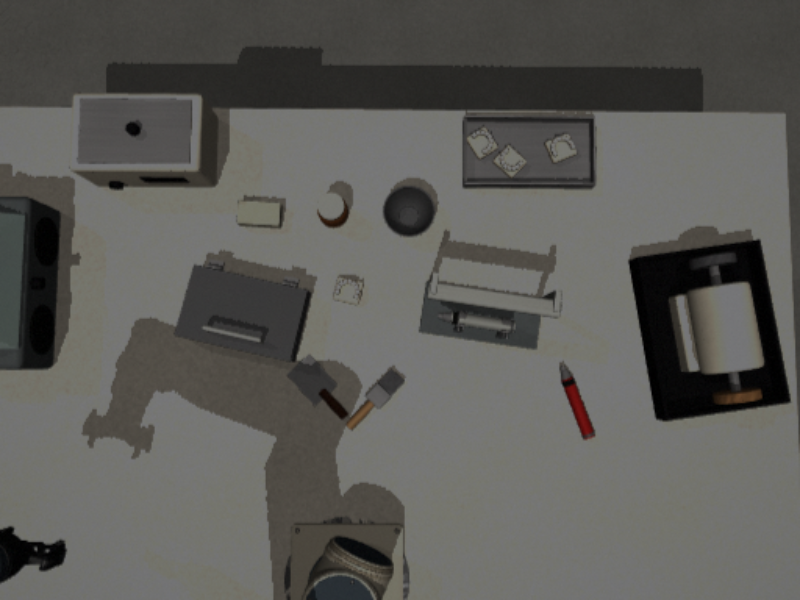

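Scene view: rack with aluminium handpiece at about (300,305), case at (565,310). Top view: case at (245,310), rack at (487,310), bystanders between and beyond. Next I'll measure from the depth.

```bash
cat >> h.py <<'E'
def cloud(n,d,info=None):
    i=info or cams.camera_info(n)
    v,u=np.mgrid[0:d.shape[0],0:d.shape[1]]
    P=np.stack([(u-i['cx'])/i['fx']*d,-(v-i['cy'])/i['fy']*d,-d],-1)
    if n=='wrist':
        s=status.sense(); H=i['hand_eye']; P=P@H[:3,:3].T+H[:3,3]
        P=P@R.from_euler('xyz',s['tcp_rot']).as_matrix().T+s['position']
    else:
        P=P@R.from_euler('xyz',i['attitude']).as_matrix().T+i['xyz']
    P[d<=0]=np.nan
    return P
E
python3 - <<'E'
from h import *
for n in ("scene","top"):
    z=np.load(n+"0.npz"); P=cloud(n,z['d']); np.save(n+"P.npy",P)
    # table check
    zz=P[...,2]; m=(abs(zz)<.03)&(P[...,0]>.2)&(P[...,0]<.8)&(abs(P[...,1])<.5); print(n,'table',np.median(zz[m]),zz[m].std())
P=np.load("topP.npy"); im=np.load("top0.npz")['im']
def at(x,y,n=P): # 800x600 px
    return np.round(n[int(y*.64),int(x*.64)],4)
print('corner lid');
for p in [(195,268),(310,290),(178,332),(298,357),(245,310),(236,328)]: print(p,at(*p))
print('rack')
for p in [(432,285),(558,302),(495,292),(487,322),(425,325),(535,342)]: print(p,at(*p))
# lid plane
z=P[...,2];x=P[...,0];y=P[...,1]
m=(z>.055)&(z<.12)&(x>.3)&(x<.6)&(y>.05)&(y<.45)
print(m.sum())
Q=P[m]; r=cv2.minAreaRect(Q[:,:2].astype(np.float32)); print(r,cv2.boxPoints(r))
A=np.c_[Q[:,:2],np.ones(len(Q))]
w=np.ones(len(Q),bool)
for _ in range(8):
    c=np.linalg.lstsq(A[w],Q[w,2],rcond=None)[0]; res=Q[:,2]-A@c; w=abs(res)<.006
print('plane',c,w.sum(),np.hypot(*c[:2]))
hd=Q[res>.02]; print('handle',len(hd),hd.mean(0), cv2.minAreaRect(hd[:,:2].astype(np.float32)))
# lamp
m=(z>.17)&(z<.3)&(x>.3)&(x<.7)&(y>-.45)&(y<-.05)
Q=P[m]; r=cv2.minAreaRect(Q[:,:2].astype(np.float32)); print('lamp',m.sum(),np.median(Q[:,2]),r,cv2.boxPoints(r))
E
```

```text
scene table 0.0007228988621215127 0.005842248345000721
top table 0.0001445774945015854 0.0055297490276818816
corner lid
(195, 268) [0.6368 0.3152 0.0733]
(310, 290) [ 0.6014  0.0878 -0.0096]
(178, 332) [0.5054 0.3427 0.0842]
(298, 357) [ 0.4575  0.111  -0.0027]
(245, 310) [0.5507 0.2095 0.0809]
(236, 328) [0.5161 0.2254 0.0759]
rack
(432, 285) [ 0.5899 -0.1634  0.2262]
(558, 302) [ 0.5597 -0.3966  0.2273]
(495, 292) [ 0.58   -0.2799  0.2173]
(487, 322) [ 0.5287 -0.2803  0.0859]
(425, 325) [ 0.525  -0.16    0.0119]
(535, 342) [ 0.4938 -0.3916  0.0085]
3056
((0.543123722076416, 0.21721459925174713), (0.24445535242557526, 0.14985553920269012), 78.91151428222656) [[0.44608733 0.11167921]
 [0.59314525 0.08285828]
 [0.6401601  0.32274997]
 [0.4931022  0.3515709 ]]
plane [-0.09380102  0.02167237  0.12213101] 2668 0.09627213222580484
handle 45 [0.50013549 0.22522174 0.11681262] ((0.5005461573600769, 0.2254575490951538), (0.12008199840784073, 0.010239876806735992), 77.48243713378906)
lamp 1043 0.21969229485907427 ((0.5726473331451416, -0.28160417079925537), (0.2503589689731598, 0.04996306449174881), 82.02919006347656) [[ 0.5305487  -0.4021101 ]
 [ 0.580029   -0.40903842]
 [ 0.614746   -0.16109824]
 [ 0.56526566 -0.15416992]]
```

Call:
step_arm:
  targets:
    - [[0.03,-0.026,0,0,0,-0.127],[0.03,-0.026,0,0,0,-0.127],[0.03,-0.026,0,0,0,-0.127],[0.03,-0.026,0,0,0,-0.127],[0.03,-0.026,0,0,0,-0.127],[0.03,-0.026,0,0,0,-0.127],[0.03,-0.026,0,0,0,-0.127],[0.03,-0.026,0,0,0,-0.127],[0.03,-0.026,0,0,0,-0.127],[0.03,-0.026,0,0,0,-0.127],[0.03,-0.026,0,0,0,-0.127],[0.03,-0.026,0.02,0,0,-0.127]]
  hand: 0.3

```text
time: 1.3
position: [0.495, 0.2196, 0.2632]
tcp_rot: [-3.137, 0.002, 1.364]
force: [0.6, 1.1, 0.2]
gripper_width: 0.35
```

Run:
```python
from h import *
s=status.sense(); print(s['time'],s['position'],s['tcp_rot'],s['q'],s['gripper_width'],s['force'])
im,d=cams.read_camera('wrist'); P=cloud('wrist',d); np.savez('w1.npz',im=im,d=d,P=P)
cv2.imwrite("pics/w1.png",cv2.resize(im[:,:,::-1],(800,600)))
z=P[...,2]; print(np.nanpercentile(z,[1,10,50,90,99]))
```

```text
1.3 [0.4949808  0.21958057 0.26317017] [-3.13740408e+00  2.09174056e-03  1.36439159e+00] [2.62510663e-01 2.42616268e-01 4.49057435e-02 1.37776755e+00
 2.69521651e-05 2.03971604e+00] 0.34977858200319245 [0.55022895 1.06393524 0.20519692]
[0.00094908 0.00228517 0.00596513 0.32678045 0.34359934]
```

View pics/w1.png

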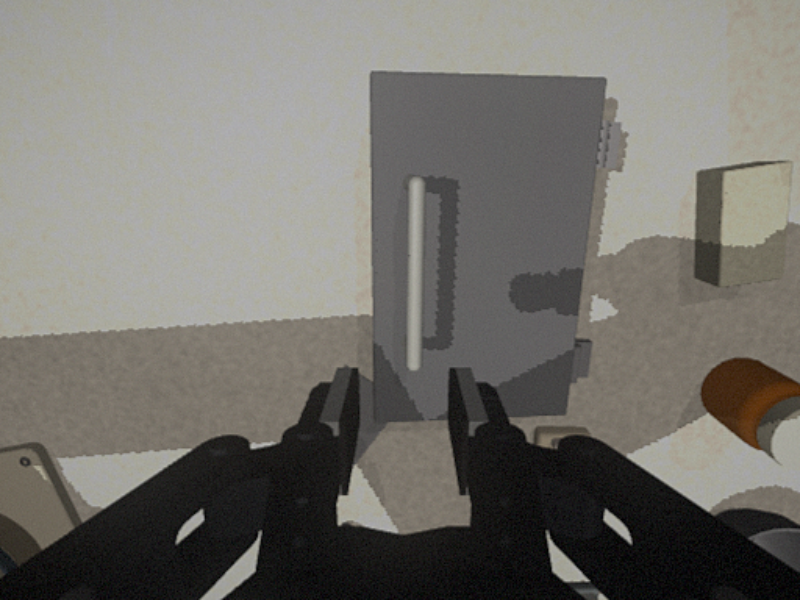

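Wrist view: the lid spans (370,72)–(606,80)–(567,414)–(375,420), and the bar runs from (416,180) to (413,368).

Run:
```python
from h import *
w=np.load('w1.npz'); P=w['P']; im=w['im'].astype(int)
v,u=np.mgrid[0:384,0:512]; X=u/.64; Y=v/.64
m=(X>400)&(X<428)&(Y>190)&(Y<360)&(P[...,2]>.1)
Q=P[m]; print(len(Q),Q.mean(0)); c,sv,V=np.linalg.svd(Q-Q.mean(0),full_matrices=False); print('bar dir',V[0])
ends=[P[int(y*.64),int(415*.64)] for y in (182,274,364)]; print(ends)
# ridge: top z
print(np.percentile(Q[:,2],[50,90]))
# lid plane
m=(X>375)&(X<570)&(Y>80)&(Y<410)&(P[...,2]>.055)&(P[...,2]<.1)
Q=P[m]; A=np.c_[Q[:,:2],np.ones(len(Q))]; wt=np.ones(len(Q),bool)
for _ in range(8):
    c=np.linalg.lstsq(A[wt],Q[wt,2],rcond=None)[0]; wt=abs(Q[:,2]-A@c)<.003
print('plane',c,np.arctan(np.hypot(*c[:2])),np.arctan2(c[1],c[0]),wt.sum(),len(Q))
r=cv2.minAreaRect(Q[:,:2].astype(np.float32)); print(r,cv2.boxPoints(r))
for p in [(373,76),(602,84),(564,410),(379,416)]: print(p,P[int(p[1]*.64),int(p[0]*.64)])
```

```text
1167 [0.50971254 0.22582803 0.12638446]
bar dir [-0.22627647 -0.97391957 -0.01672231]
[array([0.5200573 , 0.27923263, 0.12667864]), array([0.50917811, 0.22799948, 0.12805818]), array([0.49741666, 0.1724088 , 0.127895  ])]
[0.1268391  0.12806061]
plane [-0.08759748  0.02113816  0.12441492] 0.08986909460922284 2.9048092720932743 23944 23973
((0.556364119052887, 0.21418265998363495), (0.2314976155757904, 0.14692074060440063), 76.79989624023438) [[0.45841312 0.11826697]
 [0.601452   0.08471724]
 [0.6543151  0.31009835]
 [0.51127625 0.34364808]]
(373, 76) [0.50875075 0.34408268 0.08607893]
(602, 84) [0.64963652 0.31101411 0.07312257]
(564, 410) [0.5980746  0.08567376 0.07348708]
(379, 416) [0.45957804 0.11813094 0.08622687]
```

```bash
cat >> h.py <<'E'
def wrist():
    s=status.sense(); i=cams.camera_info('wrist'); im,d=cams.read_camera('wrist')
    v,u=np.mgrid[0:384,0:512]
    P=np.stack([(u-i['cx'])/i['fx']*d,-(v-i['cy'])/i['fy']*d,-d],-1); H=i['hand_eye']
    P=P@H[:3,:3].T+H[:3,3]; P=P@R.from_euler('xyz',s['tcp_rot']).as_matrix().T+s['position']; P[d<=0]=np.nan
    return im,d,P
def pl(Q,t=.003):
    A=np.c_[Q[:,:2],np.ones(len(Q))]; wt=np.ones(len(Q),bool)
    for _ in range(8):
        c=np.linalg.lstsq(A[wt],Q[wt,2],rcond=None)[0]; wt=abs(Q[:,2]-A@c)<t
    return c
def bar(P,z0=.1):
    m=(P[...,2]>z0)&(P[...,2]<.14)&(P[...,0]>.45)&(P[...,0]<.56)&(P[...,1]>.15)&(P[...,1]<.3)
    Q=P[m]; V=np.linalg.svd(Q-Q.mean(0),full_matrices=False)[2][0]; return len(Q),np.median(Q,0),Q.mean(0),V
E
python3 - <<'E'
from h import *
s=status.sense(); print(s['time'],s['position'],s['joint_velocities'])
im,d,P=wrist()
print(bar(P))
for n in('top','scene'):
    im,d=cams.read_camera(n); P=cloud(n,d); print(n,bar(P)); np.savez(n+'1.npz',im=im,d=d,P=P)
    if n=='scene':
        cv2.imwrite('pics/scene1.png',cv2.resize(im[120:280,240:440,::-1],(800,640),interpolation=cv2.INTER_CUBIC)[:600])
E
```

```text
1.35 [0.5000342  0.21676687 0.26694887] [ 0.06376062 -0.03561714 -0.06795354 -0.06548581  0.01019368 -0.11070596]
(1339, array([0.50440802, 0.23193736, 0.1229281 ]), array([0.50411615, 0.23069782, 0.12241512]), array([-2.09291475e-01, -9.77853085e-01, -6.49722897e-04]))
top (82, array([0.4957382 , 0.20158313, 0.12233339]), array([0.4955887 , 0.20199241, 0.1213439 ]), array([-0.22426348, -0.97407649, -0.0296797 ]))
scene (172, array([0.50522974, 0.22563335, 0.12083319]), array([0.50518979, 0.22522552, 0.11881171]), array([ 0.2070616 ,  0.9783114 , -0.00568313]))
```

View pics/scene1.png

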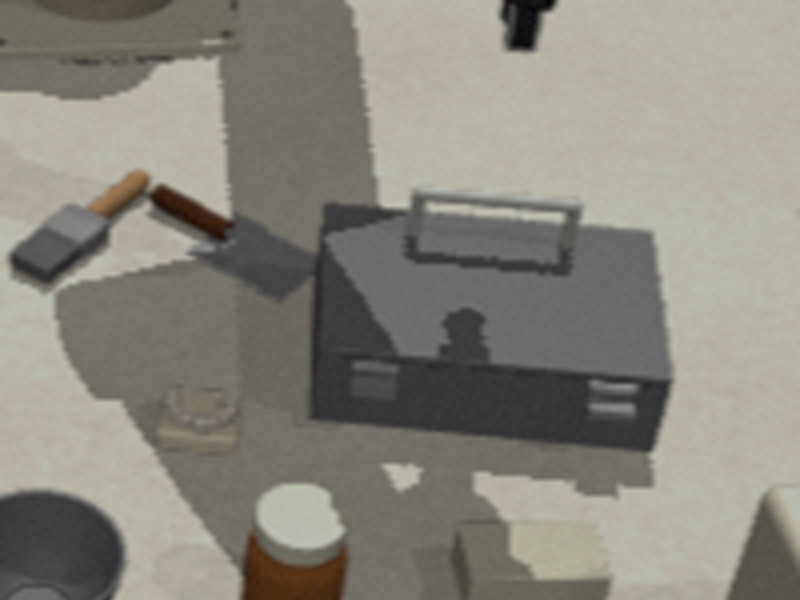

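Run:
```python
from h import *
for k in range(3):
    s=status.sense(); im,d,P=wrist()
    print(s['time'],s['position'],abs(s['joint_velocities']).max(),bar(P,.11)[1:])
m=(P[...,2]>.055)&(P[...,2]<.095)&(P[...,0]>.42)&(P[...,0]<.68)&(P[...,1]>.05)&(P[...,1]<.4)
Q=P[m];c=pl(Q);print('plane',c,np.arctan(np.hypot(*c[:2])),np.arctan2(-c[1],-c[0]))
Q=Q[abs(Q[:,2]-np.c_[Q[:,:2],np.ones(len(Q))]@c)<.004]
r=cv2.minAreaRect(Q[:,:2].astype(np.float32)); print(r,cv2.boxPoints(r)); print(s['tcp_rot'])
np.savez('w2.npz',im=im,d=d,P=P)
```

```text
1.5 [0.49534071 0.2205421  0.26486635] 0.033838098243060374 (array([0.50452634, 0.23251235, 0.12297765]), array([0.50404078, 0.23107531, 0.12266886]), array([-0.20946812, -0.97781336,  0.00203668]))
1.55 [0.49457068 0.22113097 0.26470636] 0.02409245914651342 (array([0.50458188, 0.23296764, 0.12295176]), array([0.50413099, 0.23138711, 0.12265087]), array([-0.2092112 , -0.97786701,  0.00260679]))
1.6 [0.49414867 0.22151171 0.26471931] 0.01435874978135076 (array([0.50440298, 0.23303454, 0.1230033 ]), array([0.50407802, 0.23112089, 0.12268844]), array([-0.21063899, -0.97756304,  0.0013073 ]))
plane [-0.09425545  0.02033218  0.12346204] 0.09612630162265443 -0.21245808238702255
((0.5502548217773438, 0.21679401397705078), (0.24004265666007996, 0.15361657738685608), 77.60771179199219) [[0.449479   0.11605239]
 [0.5995166  0.08308569]
 [0.65103066 0.31753564]
 [0.5009931  0.35050234]]
[-3.14043239e+00  3.47767896e-04  1.37114456e+00]
```

Call:
step_arm:
  targets:
    - [[0.005,0.003,-0.03,0,0,-0.013],[0.006,0.002,-0.035,0,0,0],[0,0,-0.035,0,0,0],[0,0,-0.03,0,0,0],[0,0,-0.015,0,0,0],[0,0,-0.006,0,0,0],[0,0,0,0,0,0],[0,0,0,0,0,0]]
  hand: 0.3
  grip_force: 25

```text
time: 2.45
position: [0.506, 0.2267, 0.1152]
tcp_rot: [3.14, -0.001, 1.358]
force: [0.1, -0.7, 0.8]
gripper_width: 0.352
```

Call:
step_arm:
  targets:
    - [[0,0,0,0,0,0],[0,0,0,0,0,0],[0,0,0,0,0,0],[0,0,0,0,0,0]]
  hand: 1

```text
time: 2.85
position: [0.5031, 0.2272, 0.1148]
tcp_rot: [-3.137, -0.001, 1.358]
force: [-14.7, 5.3, 6.9]
gripper_width: 0.105
```

Run:
```python
from h import *
im,d,P=wrist(); cv2.imwrite("pics/w3.png",im[:,:,::-1])
s=status.sense(); print({k:s[k] for k in('time','position','tcp_rot','force','gripper_width','q')})
```

```text
{'time': 2.9, 'position': array([0.50313912, 0.22718005, 0.11483188]), 'tcp_rot': array([-3.13693157e+00, -1.18667066e-03,  1.35823729e+00]), 'force': array([-13.9356643 ,   3.83537671,   6.55227491]), 'gripper_width': 0.10464423727300723, 'q': array([ 0.270447  ,  0.33390269, -0.21450166,  1.02596872,  0.00321571,
        2.05379384])}
```

View pics/w3.png

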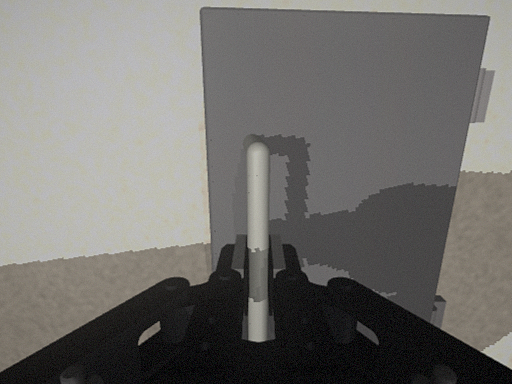

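The bar is between the pads at (258,290).

Call:
step_arm:
  targets:
    - [[0.004,-0.001,0.0117,0.0095,0.044,0],[0.0073,-0.0016,0.011,0.0095,0.044,0],[0.0084,-0.0018,0.0102,0.0095,0.044,0],[0.0093,-0.002,0.0093,0.0095,0.044,0],[0.0102,-0.0022,0.0083,0.0095,0.044,0]]

```text
time: 3.4
position: [0.5436, 0.2184, 0.1665]
tcp_rot: [-2.912, -0.001, 1.357]
force: [-6.6, 2.8, 2.6]
gripper_width: 0.103
```

Run:
```python
from h import *
s=status.sense(); print({k:s[k] for k in('time','position','tcp_rot','force','gripper_width','q')})
```

```text
{'time': 3.4, 'position': array([0.54355132, 0.21839208, 0.16646764]), 'tcp_rot': array([-2.91200776e+00, -9.95977095e-04,  1.35745581e+00]), 'force': array([-6.58945924,  2.8338503 ,  2.63339816]), 'gripper_width': 0.10336568202082665, 'q': array([0.19455098, 0.4811646 , 0.13759602, 1.43817907, 0.0912896 ,
       1.96890165])}
```

Call:
step_arm:
  targets:
    - [[0.0109,-0.0024,0.0072,0.0095,0.044,0],[0.0116,-0.0025,0.0061,0.0095,0.044,0],[0.0121,-0.0026,0.0048,0.0095,0.044,0],[0.0125,-0.0027,0.0036,0,0,0],[0,0,0,0,0,0],[0,0,0,0,0,0]]

```text
time: 4.0
position: [0.5925, 0.2077, 0.1893]
tcp_rot: [-2.784, -0.002, 1.356]
force: [-1.9, 1.4, 15.1]
gripper_width: 0.105
```

Run:
```python
from h import *
s=status.sense(); print({k:s[k] for k in('time','position','tcp_rot','force','gripper_width','q')})
im,d=cams.read_camera('scene'); cv2.imwrite('pics/scene2.png',cv2.resize(im[60:300,220:492,::-1],(680,600),interpolation=cv2.INTER_CUBIC))
```

```text
{'time': 4.0, 'position': array([0.59252575, 0.20774674, 0.18926006]), 'tcp_rot': array([-2.78399243e+00, -1.69627043e-03,  1.35643572e+00]), 'force': array([-1.94930679,  1.3972705 , 15.07040164]), 'gripper_width': 0.10546974651923025, 'q': array([0.14694928, 0.63322991, 0.43255034, 1.70584743, 0.12555054,
       1.91049666])}
```

View pics/scene2.png

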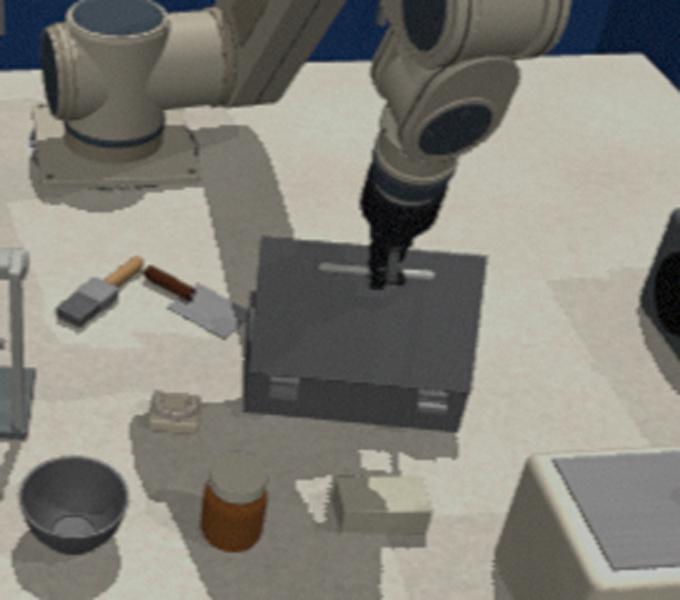

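Lid is at about 1.0 rad with the bar held. I'll let go and push the underside from the front with closed fingers.

Call:
step_arm:
  targets:
    - [[0,0,0,0,0,0],[0,0,0,0,0,0],[0,0,0,0,0,0],[0.01,-0.002,0.028,0,0,0],[0.012,-0.003,0.033,0,0,0],[0,0,0.03,0,0,0],[-0.027,0.006,0.02,-0.028,-0.129,0],[-0.035,0.008,0.0,-0.028,-0.129,0],[-0.035,0.007,0,-0.028,-0.129,0],[-0.035,0.008,0,-0.028,-0.129,0],[-0.03,0.006,0,-0.028,-0.129,0],[0,0,0,0,0,0]]
  hand: 0.6

```text
time: 5.25
position: [0.4456, 0.2358, 0.293]
tcp_rot: [2.851, 0.0, 1.362]
force: [-0.6, 0.0, 0.3]
gripper_width: 0.2
```

```bash
cat >> h.py <<'E'
def st():
    s=status.sense(); print({k:np.round(s[k],4) for k in('time','position','tcp_rot','force','gripper_width','q')}); return s
E
python3 - <<'E'
from h import *
st()
im,d=cams.read_camera('scene'); cv2.imwrite('pics/scene3.png',cv2.resize(im[60:300,220:492,::-1],(680,600),interpolation=cv2.INTER_CUBIC))
im,d=cams.read_camera('top'); P=cloud('top',d)
m=(P[...,2]>.045)&(P[...,2]<.23)&(P[...,0]>.5)&(P[...,0]<.72)&(P[...,1]>.05)&(P[...,1]<.35)
e=np.array([.977,-.211]);Q=P[m];u=(Q[:,:2]-[.6225,.2015])@e
for a in np.arange(-.1,.08,.01):
    k=abs(u-a)<.005
    print(round(a,3),k.sum(),np.round(np.percentile(Q[k,2],[10,50,90]),3) if k.any() else '')
E
```

```text
{'time': np.float64(5.25), 'position': array([0.4456, 0.2358, 0.293 ]), 'tcp_rot': array([2.8506e+00, 3.0000e-04, 1.3616e+00]), 'force': array([-0.6155,  0.0423,  0.3321]), 'gripper_width': np.float64(0.1997), 'q': array([ 0.4143,  0.0292, -0.1729,  1.1303, -0.1685,  2.174 ])}
-0.1 11 [0.056 0.059 0.063]
-0.09 20 [0.051 0.057 0.063]
-0.08 248 [0.185 0.189 0.193]
-0.07 272 [0.172 0.179 0.186]
-0.06 262 [0.156 0.164 0.172]
-0.05 251 [0.14  0.148 0.158]
-0.04 275 [0.124 0.134 0.192]
-0.03 228 [0.109 0.123 0.197]
-0.02 198 [0.091 0.099 0.106]
-0.01 221 [0.076 0.084 0.091]
-0.0 156 [0.063 0.07  0.076]
0.01 55 [0.047 0.052 0.056]
0.02 4 [0.048 0.052 0.053]
0.03 0 
0.04 0 
0.05 0 
0.06 0 
0.07 0
```

View pics/scene3.png

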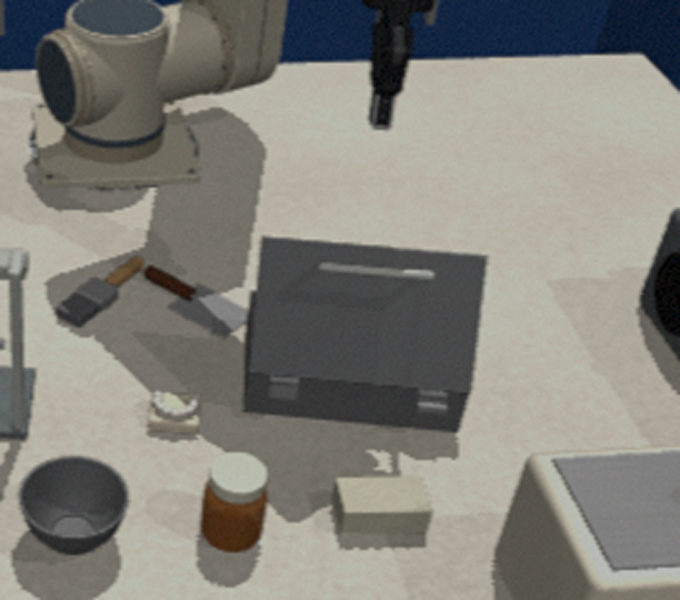

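Call:
step_arm:
  targets:
    - [[0,0,-0.04,0,0,0],[0,0,-0.04,0,0,0],[0,0,-0.033,0,0,0],[0.0195,-0.0042,0,0,0,0],[0.0195,-0.0042,0,0,0,0],[0.0195,-0.0042,0,0,0,0],[0.0195,-0.0042,0,0,0,0],[0.0195,-0.0042,0,0,0,0],[0.0195,-0.0042,0,0,0,0],[0.0195,-0.0042,0,0,0,0],[0.0195,-0.0042,0,0,0,0]]
  hand: 1

```text
time: 6.45
position: [0.6128, 0.2018, 0.1828]
tcp_rot: [2.849, -0.002, 1.356]
force: [-2.5, 1.2, -1.8]
gripper_width: -0.0
```

Run:
```python
from h import *
st()
im,d=cams.read_camera('scene'); cv2.imwrite('pics/scene4.png',cv2.resize(im[60:300,220:492,::-1],(680,600),interpolation=cv2.INTER_CUBIC))
```

```text
{'time': np.float64(6.45), 'position': array([0.6128, 0.2018, 0.1828]), 'tcp_rot': array([ 2.8493e+00, -2.5000e-03,  1.3564e+00]), 'force': array([-2.4703,  1.1568, -1.8305]), 'gripper_width': np.float64(-0.0003), 'q': array([ 0.243 ,  0.2925, -0.1327,  0.8808, -0.1255,  2.0118])}
```

View pics/scene4.png

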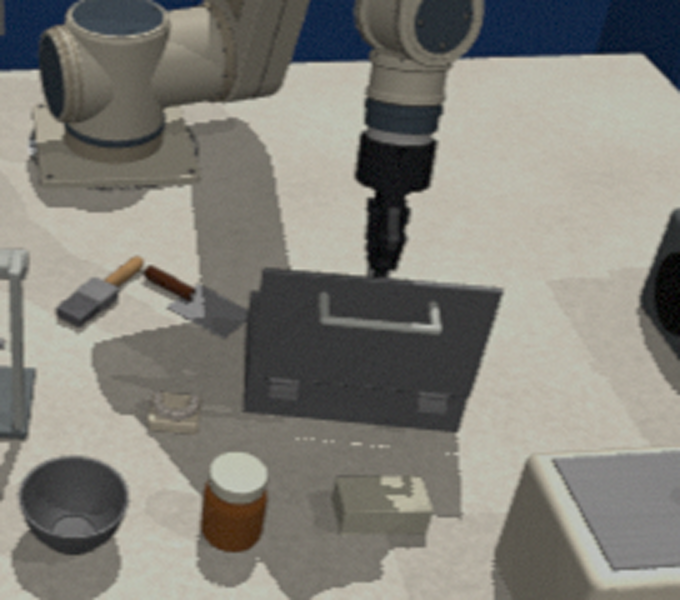

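Call:
step_arm:
  targets:
    - [[0.01,-0.002,0,0,0,0],[0.01,-0.002,0,0,0,0],[0,0,0,0,0,0],[0,0,0,0,0,0]]

```text
time: 6.9
position: [0.6297, 0.1986, 0.1813]
tcp_rot: [2.851, -0.001, 1.357]
force: [0.3, -0.6, 0.8]
gripper_width: 0.001
```

Call:
step_arm:
  targets:
    - [[0.006,-0.001,0,0,0,0],[0.006,-0.001,0,0,0,0],[0,0,0,0,0,0],[0,0,0,0,0,0]]

```text
time: 7.3
position: [0.6354, 0.1979, 0.1811]
tcp_rot: [2.861, 0.0, 1.361]
force: [-38.3, 2.6, 20.9]
gripper_width: 0.0
```

```bash
cat > lid.py <<'E'
from h import *
def lid(tag):
    im,d=cams.read_camera('scene'); P=cloud('scene',d)
    cv2.imwrite(f'pics/scene_{tag}.png',cv2.resize(im[60:300,220:492,::-1],(680,600),interpolation=cv2.INTER_CUBIC))
    e=np.array([.977,-.211]);f=np.array([.211,.977]);h=[.6195,.202]
    u=(P[...,:2]-h)@e;w=(P[...,:2]-h)@f
    m=(P[...,2]>.085)&(P[...,2]<.2)&(u>-.02)&(u<.06)&(abs(w)<.115)
    Q=np.c_[u[m],w[m],P[m][:,2]]
    A=np.c_[Q[:,2],np.ones(len(Q))];k=np.ones(len(Q),bool)
    for _ in range(8):
        c=np.linalg.lstsq(A[k],Q[k,0],rcond=None)[0];k=abs(Q[:,0]-A@c)<.004
    print('lid angle',np.pi/2+np.arctan(c[0]),k.sum(),len(Q),'u at z=.06',c@[.06,1])
E
python3 - <<'E'
from lid import *
st(); lid('a')
E
```

```text
{'time': np.float64(7.3), 'position': array([0.6354, 0.1979, 0.1811]), 'tcp_rot': array([2.8606e+00, 2.0000e-04, 1.3608e+00]), 'force': array([-38.3128,   2.6102,  20.8947]), 'gripper_width': np.float64(0.0004), 'q': array([ 0.2257,  0.3305, -0.0782,  0.9063, -0.1175,  1.9913])}
lid angle 1.8014413699617153 2224 2321 u at z=.06 0.008181279548582943
```

View pics/scene_a.png

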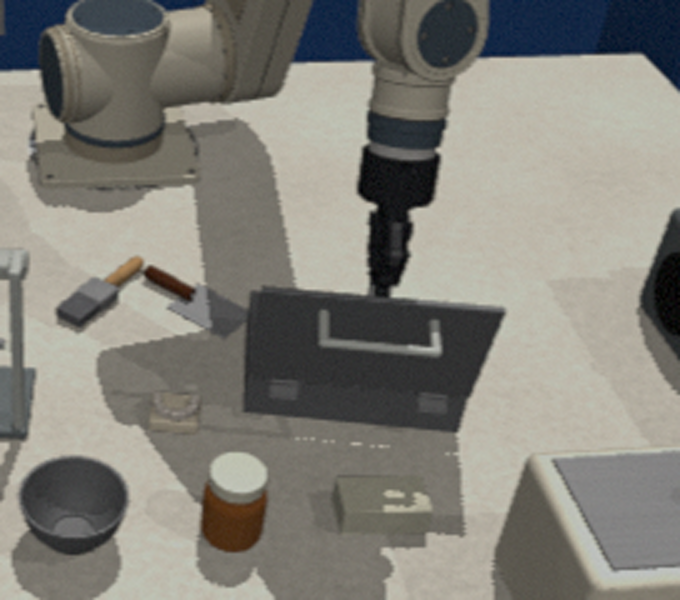

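The lid is at 1.80 rad on its stop. Backing off and looking into the case.

Call:
step_arm:
  targets:
    - [[-0.03,0.006,0,0,0,0],[-0.04,0.008,0.01,0,0,0],[-0.04,0,0.04,0,0,0],[-0.03,-0.015,0.045,0,0,0],[-0.02,-0.03,0.045,0,0,0],[0,-0.025,0.03,0,0,0],[0,0,0,0,0,0],[0,0,0,0,0,0],[0,0,0,0,0,0]]
  hand: 0.3

```text
time: 8.25
position: [0.4919, 0.1465, 0.3347]
tcp_rot: [2.852, -0.001, 1.357]
force: [1.7, 0.4, -1.1]
gripper_width: 0.355
```

Run:
```python
from lid import *
st(); lid('b')
im,d,P=wrist(); np.savez('w4.npz',im=im,d=d,P=P)
cv2.imwrite("pics/w4.png",cv2.resize(im[:,:,::-1],(800,600)))
im,d=cams.read_camera('top'); P=cloud('top',d); np.savez('top4.npz',im=im,d=d,P=P)
a=np.clip(im.astype(int)*2,0,255).astype(np.uint8)
cv2.imwrite("pics/top4.png",cv2.resize(a[120:260,100:380,::-1],(800,400),interpolation=cv2.INTER_CUBIC))
```

```text
{'time': np.float64(8.25), 'position': array([0.4919, 0.1465, 0.3347]), 'tcp_rot': array([ 2.8524e+00, -8.0000e-04,  1.3574e+00]), 'force': array([ 1.6681,  0.388 , -1.0684]), 'gripper_width': np.float64(0.3546), 'q': array([ 0.1867,  0.0176, -0.0818,  1.2037, -0.1106,  1.9561])}
lid angle 1.7992724690432893 2258 2328 u at z=.06 0.008286864758968497
```

View pics/w4.png

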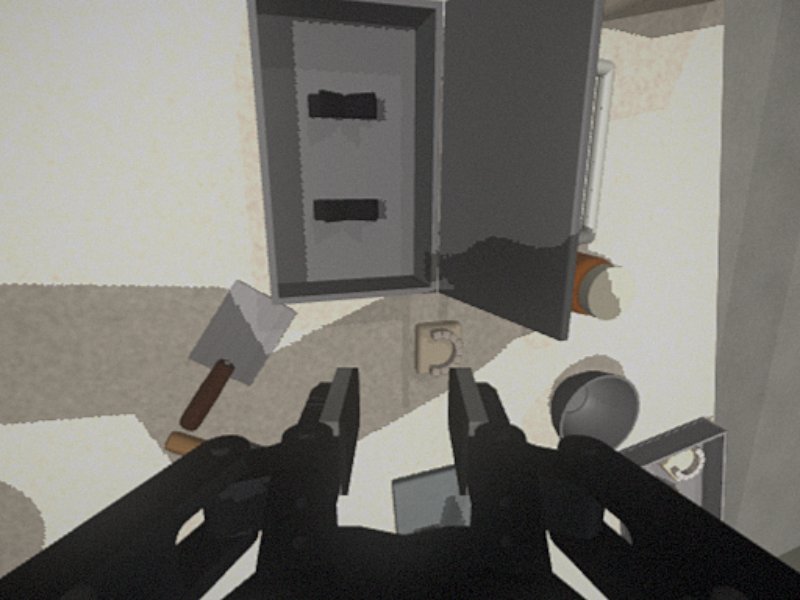

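View pics/top4.png

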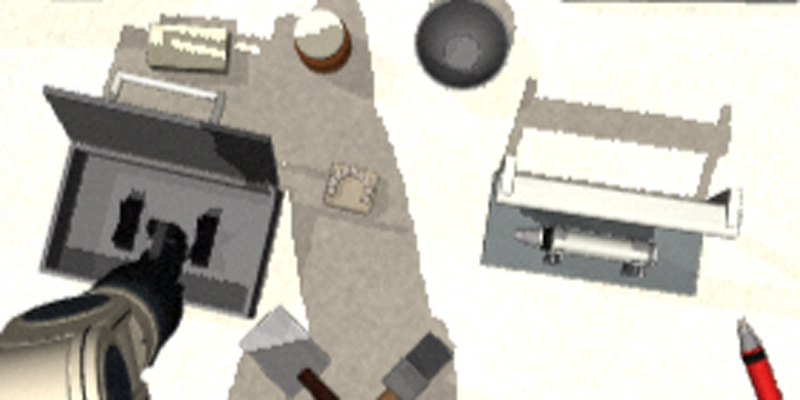

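Wrist view: the V supports sit at (343,105) and (347,209). Top crop: the handpiece barrel is at (605,245), nose to the left (+y).

Run:
```python
from h import *
w=np.load('w4.npz');P=w['P'];im=w['im'].astype(int).sum(2)
e=np.array([.977,-.211]);f=np.array([.211,.977]);h=np.array([.6195,.202]);c0=h-.075*e
u=(P[...,:2]-c0)@e;v=(P[...,:2]-c0)@f;z=P[...,2]
print('c0',c0)
m=(abs(u)<.035)&(abs(v)<.07)&(z>.012)&(z<.06)
for s in(-1,1):
    k=m&(v*s>0.02); print(s,k.sum(),'u',np.percentile(u[k],[1,50,99]),'v',np.percentile(v[k],[1,50,99]),'z',np.percentile(z[k],[1,50,99]))
    for a in np.arange(-.024,.025,.004):
        kk=k&(abs(u-a)<.002); print('   ',round(a,3),np.round(np.median(z[kk]),4) if kk.sum()>3 else None)
# rim
m=(z>.052)&(z<.068)&(u>-.09)&(u<.07)&(abs(v)<.14)
for a in(-.1,0.05,-.05):
    pass
k=m&(abs(v)<.1)&(u<-.04); print('front rim u',np.percentile(u[k],[2,50,98]))
k=m&(abs(u)<.05)&(v<-.08); print('side rim v',np.percentile(v[k],[2,50,98]))
# top: handpiece
t=np.load('top4.npz')['P'];
m=(t[...,2]>.055)&(t[...,2]<.11)&(t[...,0]>.48)&(t[...,0]<.57)&(t[...,1]>-.38)&(t[...,1]<-.18)
Q=t[m];r=cv2.minAreaRect(Q[:,:2].astype(np.float32));print('hp',m.sum(),r,np.percentile(Q[:,2],[50,90,98]))
V=np.linalg.svd(Q-Q.mean(0),full_matrices=False)[2][0];print(Q.mean(0),V,np.arctan2(V[1],V[0]))
# base plate
m=(abs(t[...,2]-.012)<.004)&(t[...,0]>.42)&(t[...,0]<.6)&(t[...,1]>-.45)&(t[...,1]<-.13)
r=cv2.minAreaRect(t[m][:,:2].astype(np.float32));print('base',r)
```

```text
c0 [0.546225 0.217825]
-1 556 u [-0.02806845  0.0010315   0.03114299] v [-0.05383122 -0.04462821 -0.03614415] z [0.01456613 0.02954559 0.0397303 ]
    -0.024 0.0171
    -0.02 0.0379
    -0.016 0.036
    -0.012 0.0329
    -0.008 0.0296
    -0.004 0.0261
    0.0 0.023
    0.004 0.0234
    0.008 0.0277
    0.012 0.0304
    0.016 0.0339
    0.02 0.0373
    0.024 0.0384
1 690 u [-0.02859988 -0.00107976  0.03089293] v [0.03576169 0.04409981 0.05352689] z [0.01386714 0.02907273 0.04042494]
    -0.024 0.0166
    -0.02 0.0378
    -0.016 0.0363
    -0.012 0.0328
    -0.008 0.0289
    -0.004 0.0261
    0.0 0.0175
    0.004 0.0235
    0.008 0.0275
    0.012 0.0308
    0.016 0.034
    0.02 0.0374
    0.024 0.038
front rim u [-0.07369823 -0.07082335 -0.06790887]
side rim v [-0.11995251 -0.11596259 -0.11380325]
hp 420 ((0.5262820720672607, -0.25932177901268005), (0.15645141899585724, 0.04133349284529686), 82.25489807128906) [0.0853059  0.09153057 0.09570591]
[ 0.52935114 -0.26532311  0.08497379] [-0.14728306 -0.98885631  0.0217002 ] -1.7186522082378688
base ((0.5113049745559692, -0.2892196774482727), (0.17492367327213287, 0.3176717758178711), 0.249186709523201)
```

Call:
step_arm:
  targets:
    - [[-0.006,-0.045,0,-0.005,-0.035,0.008],[-0.006,-0.045,0,-0.005,-0.035,0.008],[-0.006,-0.045,0,-0.005,-0.035,0.008],[-0.006,-0.045,0,-0.005,-0.035,0.008],[-0.006,-0.045,0,-0.005,-0.035,0.008],[-0.006,-0.045,-0.02,-0.005,-0.035,0.008],[-0.006,-0.045,-0.03,-0.005,-0.035,0.008],[-0.006,-0.045,-0.03,-0.005,-0.035,0.008],[-0.006,-0.045,-0.03,-0.005,-0.035,0.008],[0,0,0,0,0,0],[0,0,0,0,0,0],[0,0,0,0,0,0]]
  hand: -1

```text
time: 9.6
position: [0.44, -0.2472, 0.2332]
tcp_rot: [2.533, -0.012, 1.433]
force: [0.5, 0.4, 0.2]
gripper_width: 1.002
```

Run:
```python
from h import *
st()
im,d,P=wrist(); np.savez('w5.npz',im=im,d=d,P=P)
cv2.imwrite("pics/w5.png",cv2.resize(im[:,:,::-1],(800,600)))
```

```text
{'time': np.float64(9.6), 'position': array([ 0.44  , -0.2472,  0.2332]), 'tcp_rot': array([ 2.5335, -0.0123,  1.4329]), 'force': array([0.4751, 0.4087, 0.2317]), 'gripper_width': np.float64(1.002), 'q': array([-0.9153, -0.1059, -0.5753,  0.6477,  0.4202,  0.8956])}
```

View pics/w5.png

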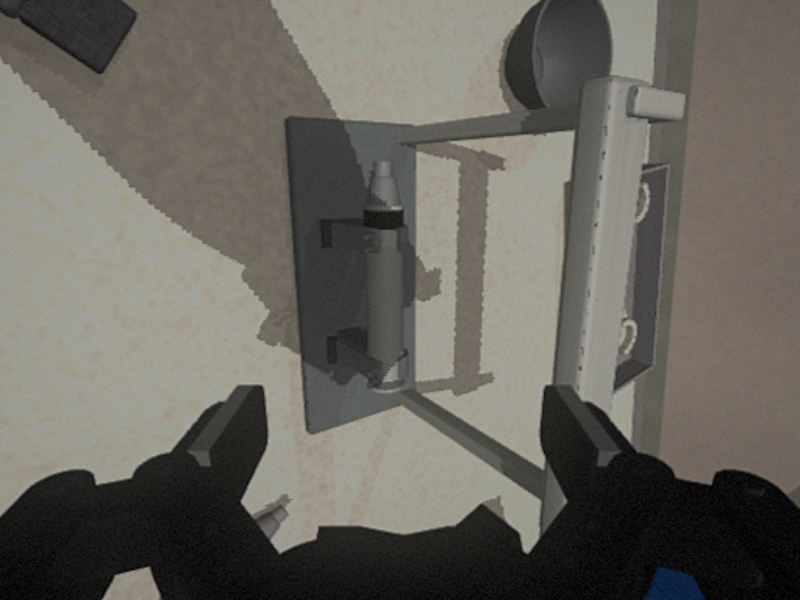

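Wrist view: the barrel is between the clips at about (385,290), with clips near (365,235) and (368,362), nose at (383,175) and jaws on the left.

Run:
```python
from h import *
from scipy.optimize import least_squares
w=np.load('w5.npz');P=w['P']
v,u=np.mgrid[0:384,0:512];X=u/.64;Y=v/.64
m=(X>368)&(X<403)&(Y>253)&(Y<340)&(P[...,2]>.065)&(P[...,2]<.1)
Q=P[m];print(len(Q),Q.min(0),Q.max(0))
def res(p):
    dx=Q[:,0]-p[0]-p[2]*(Q[:,1]+.28); dz=Q[:,2]-p[1]-p[3]*(Q[:,1]+.28)
    return np.hypot(dx/np.sqrt(1+p[2]**2),dz)-.013
r=least_squares(res,[.525,.075,.14,0],loss='soft_l1',f_scale=.001);print(r.x,np.abs(r.fun).mean())
p=r.x;psi=-np.arctan(p[2]);print('psi',psi)
f=np.array([-np.sin(psi),np.cos(psi)]);e=np.array([np.cos(psi),np.sin(psi)])
o=np.array([p[0],-.28])
a=(P[...,:2]-o)@e;b=(P[...,:2]-o)@f;z=P[...,2]
def rng(n,m): print(n,m.sum(),'a',np.round(np.percentile(a[m],[1,50,99]),4),'b',np.round(np.percentile(b[m],[1,50,99]),4),'z',np.round(np.percentile(z[m],[1,50,99]),4))
rng('hp top',(abs(a)<.012)&(abs(b)<.15)&(z>.07)&(z<.1))
for s in(-1,1):
    rng('jaws',(a<-.014)&(a>-.05)&(z>.04)&(z<.1)&(b*s>0)&(abs(b)<.1))
    rng('hooks',(a<.02)&(a>-.005)&(z>.09)&(z<.11)&(b*s>0)&(abs(b)<.1))
rng('plate',(a<.09)&(a>-.06)&(abs(z-.012)<.003)&(abs(b)<.16))
rng('lamp',(a<.09)&(a>-.0)&(abs(z-.22)<.006)&(abs(b)<.16))
```

```text
1222 [ 0.51512515 -0.30082092  0.07309597] [ 0.54268522 -0.23734439  0.0904681 ]
[ 0.53077845  0.0757209   0.14107662 -0.00092695] 0.0004650967045971263
psi -0.14015170957865897
hp top 2693 a [-0.0119 -0.0041  0.0104] b [-0.0555  0.0257  0.097 ] z [0.0752 0.087  0.0927]
jaws 378 a [-0.0268 -0.017  -0.0141] b [-0.0472 -0.0378 -0.0311] z [0.0408 0.0688 0.0963]
hooks 82 a [-0.0004  0.0027  0.0076] b [-0.0469 -0.0389 -0.029 ] z [0.0902 0.0919 0.0933]
jaws 421 a [-0.0269 -0.017  -0.0144] b [0.0429 0.051  0.0586] z [0.0404 0.0674 0.0967]
hooks 103 a [-0.0028  0.0025  0.0076] b [0.0426 0.0515 0.0684] z [0.0901 0.0918 0.0936]
plate 9613 a [-0.0361 -0.0042  0.0711] b [-0.1152  0.0321  0.129 ] z [0.0099 0.0128 0.0145]
lamp 6847 a [0.0176 0.0278 0.0616] b [-0.0673  0.0683  0.1282] z [0.2143 0.2206 0.2259]
```

Call:
step_arm:
  targets:
    - [[0.013,-0.007,-0.027,0,0,0],[0.013,-0.006,-0.027,0,0,0],[0.012,-0.006,-0.026,0,0,0],[0.014,-0.002,-0.0205,0,0,0],[0.014,-0.002,-0.0205,0,0,0],[0.014,-0.002,-0.0205,0,0,0],[0.0075,-0.001,-0.011,0,0,0],[0,0,0,0,0,0],[0,0,0,0,0,0]]
  hand: -1
  grip_force: 40

```text
time: 10.55
position: [0.5278, -0.2726, 0.081]
tcp_rot: [2.533, -0.012, 1.435]
force: [-0.2, 0.5, -0.3]
gripper_width: 1.002
```

Run:
```python
from h import *
s=st();print(R.from_euler('xyz',s['tcp_rot']).as_matrix())
im,d,P=wrist(); np.savez('w6.npz',im=im,d=d,P=P)
cv2.imwrite("pics/w6.png",cv2.resize(im[:,:,::-1],(800,600)))
```

```text
{'time': np.float64(10.55), 'position': array([ 0.5278, -0.2726,  0.081 ]), 'tcp_rot': array([ 2.533 , -0.0118,  1.4345]), 'force': array([-0.1778,  0.5268, -0.3209]), 'gripper_width': np.float64(1.0017), 'q': array([-0.7907,  0.2142, -0.7025,  0.1546,  0.3637,  1.0138])}
[[ 0.13585724  0.81191639  0.56774518]
 [ 0.99065784 -0.11816967 -0.068066  ]
 [ 0.01182636  0.57168847 -0.82038554]]
```

View pics/w6.png

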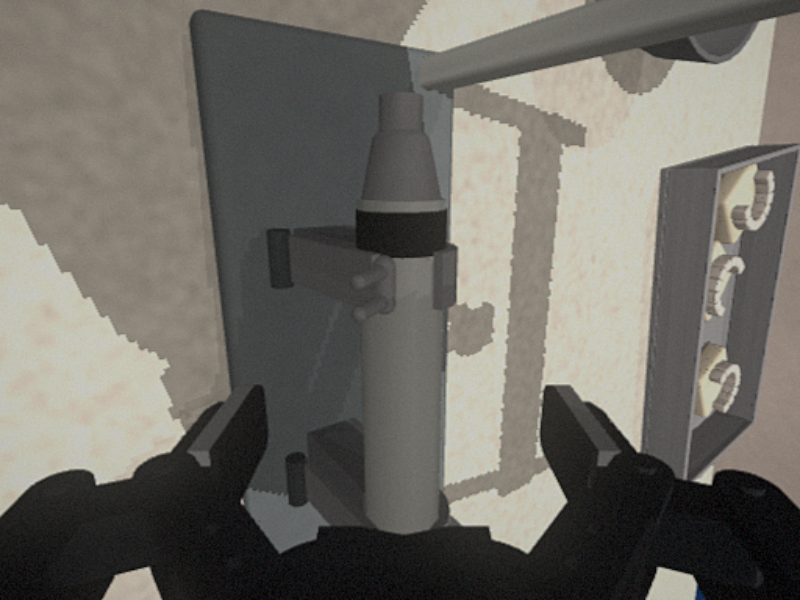

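Barrel centred between the open fingers (column ~404); 12 mm still to go, then close.

Call:
step_arm:
  targets:
    - [[0.0067,-0.001,-0.0096,0,0,0],[0,0,0,0,0,0],[0,0,0,0,0,0]]

```text
time: 10.9
position: [0.5337, -0.2747, 0.0707]
tcp_rot: [2.533, -0.012, 1.432]
force: [0.6, -0.1, 1.1]
gripper_width: 1.001
```

Call:
step_arm:
  targets:
    - [[0,0,0,0,0,0],[0,0,0,0,0,0],[0,0,0,0,0,0],[0,0,0,0,0,0],[0,0,0,0,0,0],[0,0,0,0,0,0]]
  hand: 1

```text
time: 11.5
position: [0.5338, -0.2749, 0.071]
tcp_rot: [2.533, -0.012, 1.432]
force: [-1.3, -0.1, 2.6]
gripper_width: 0.29
```

Run:
```python
from h import *
s=st()
im,d,P=wrist(); np.savez('w7.npz',im=im,d=d,P=P)
cv2.imwrite("pics/w7.png",cv2.resize(im[:,:,::-1],(800,600)))
```

```text
{'time': np.float64(11.5), 'position': array([ 0.5338, -0.2749,  0.071 ]), 'tcp_rot': array([ 2.5329, -0.0118,  1.432 ]), 'force': array([-1.3   , -0.1257,  2.5822]), 'gripper_width': np.float64(0.2899), 'q': array([-0.784 ,  0.2387, -0.7046,  0.1248,  0.3593,  1.0225])}
```

View pics/w7.png

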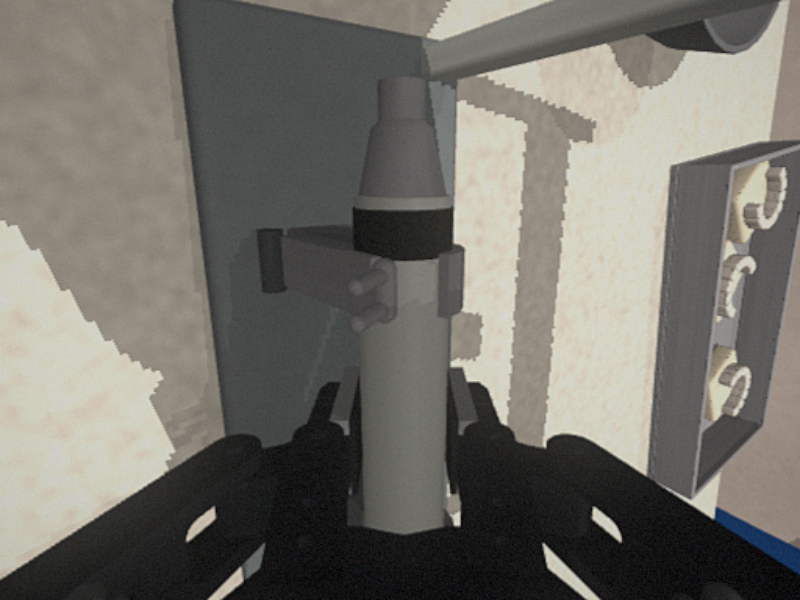

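Barrel gripped (24.6 mm). Rolling it level to the rack's -x.

Call:
step_arm:
  targets:
    - [[-0.0069,0.001,0,0,0,0],[-0.0069,0.001,0,0,0,0],[-0.0069,0.001,0,0,0,0],[-0.0069,0.001,0,0,0,0],[-0.0069,0.001,0,0,0,0],[0,0,0,0,0,0],[0,0,0,0,0,0]]

```text
time: 12.25
position: [0.501, -0.2707, 0.0728]
tcp_rot: [2.528, -0.01, 1.434]
force: [10.4, 0.7, 5.3]
gripper_width: 0.291
```

Run:
```python
from h import *
s=st()
im,d,P=wrist(); np.savez('w8.npz',im=im,d=d,P=P)
cv2.imwrite("pics/w8.png",cv2.resize(im[:,:,::-1],(800,600)))
```

```text
{'time': np.float64(12.25), 'position': array([ 0.501 , -0.2707,  0.0728]), 'tcp_rot': array([ 2.5277, -0.0103,  1.4337]), 'force': array([10.357 ,  0.6697,  5.3363]), 'gripper_width': np.float64(0.2906), 'q': array([-0.8341,  0.1948, -0.7639,  0.1218,  0.3857,  0.9747])}
```

View pics/w8.png

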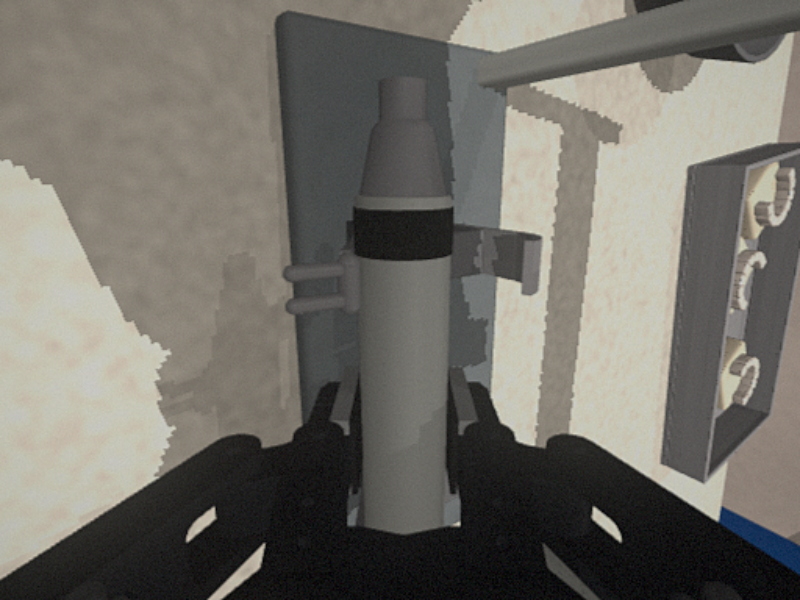

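The barrel is clear of the hook (hook at (530,265)). Lifting.

Call:
step_arm:
  targets:
    - [[-0.001,0,0.015,0,0,0],[-0.001,0,0.02,0,0,0],[0,0,0.03,0,0,0],[0,0,0.04,0,0,0],[0,0,0.045,0,0,0],[-0.01,0.02,0.03,0.017,0.121,-0.015],[0,0.03,0,0.017,0.121,-0.015],[0.0,0.04,0,0.017,0.121,-0.015],[0.0,0.045,0,0.017,0.121,-0.015],[0.0,0.045,0,0.017,0.121,-0.015],[0,0,0,0,0,0]]

```text
time: 13.4
position: [0.4879, -0.0853, 0.2494]
tcp_rot: [-3.133, 0.011, 1.36]
force: [1.2, 0.2, -2.4]
gripper_width: 0.289
```

Run:
```python
from h import *
s=st()
im,d,P=wrist(); cv2.imwrite("pics/w9.png",im[:,:,::-1])
```

```text
{'time': np.float64(13.4), 'position': array([ 0.4879, -0.0853,  0.2494]), 'tcp_rot': array([-3.1331,  0.0108,  1.3603]), 'force': array([ 1.205 ,  0.1528, -2.4212]), 'gripper_width': np.float64(0.2893), 'q': array([-0.336 ,  0.1693, -0.0855,  1.323 , -0.0118,  1.4454])}
```

View pics/w9.png

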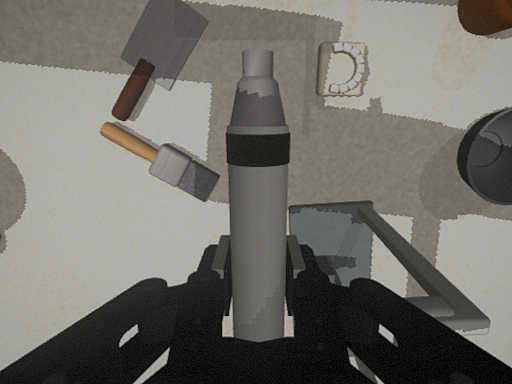

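Handpiece held squarely in the fingers. On to above the case.

Call:
step_arm:
  targets:
    - [[0.0075,0.038,0,0,0,0],[0.0075,0.038,0,0,0,0],[0.0075,0.038,0,0,0,0],[0.0075,0.038,0,0,0,0],[0.0075,0.038,0,0,0,0],[0.0075,0.038,-0.02,0,0,0],[0.0075,0.038,-0.03,0,0,0],[0.007,0.037,-0.04,0,0,0],[0,0,-0.02,0,0,0],[0,0,0,0,0,0],[0,0,0,0,0,0],[0,0,0,0,0,0]]

```text
time: 14.65
position: [0.547, 0.2087, 0.1458]
tcp_rot: [3.141, 0.011, 1.353]
force: [0.2, 0.5, -1.3]
gripper_width: 0.29
```

Run:
```python
from h import *
from scipy.optimize import least_squares
s=st()
im,d,P=wrist(); cv2.imwrite("pics/w10.png",im[:,:,::-1])
# barrel in tool frame
T=(P-s['position'])@R.from_euler('xyz',s['tcp_rot']).as_matrix()
m=(abs(T[...,1])<.016)&(T[...,2]<0.02)&(T[...,2]>-.04)&(T[...,0]>.02)&(T[...,0]<.06)
Q=T[m]
def res(p): return np.hypot(Q[:,1]-p[0]-p[2]*(Q[:,0]-.04),Q[:,2]-p[1]-p[3]*(Q[:,0]-.04))-.013
r=least_squares(res,[0,-.004,0,0],loss='soft_l1',f_scale=.001);print(len(Q),r.x,abs(r.fun).mean())
m=(abs(T[...,1])<.016)&(T[...,2]<0.02)&(T[...,2]>-.03)&(T[...,0]>.02);print('nose tip x',np.percentile(T[m][:,0],99.8))
```

```text
{'time': np.float64(14.65), 'position': array([0.547 , 0.2087, 0.1458]), 'tcp_rot': array([3.1408, 0.0107, 1.3529]), 'force': array([ 0.1996,  0.5391, -1.3343]), 'gripper_width': np.float64(0.2904), 'q': array([ 0.226 ,  0.3659, -0.08  ,  1.1288, -0.01  ,  2.0147])}
5722 [-2.56539436e-04 -4.58240912e-03 -6.45361016e-03  5.60453232e-05] 0.0003989756289922412
nose tip x 0.0931492321465679
```

View pics/w10.png

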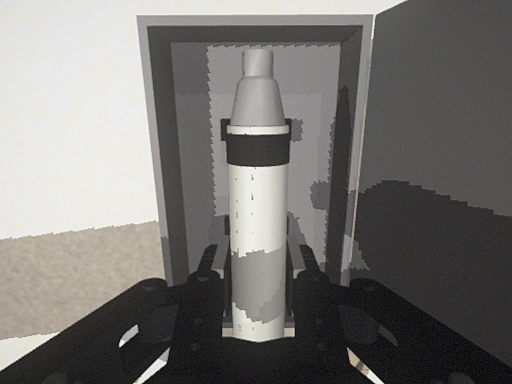

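Call:
step_arm:
  targets:
    - [[0.0005,0.008,-0.03,0.01,-0.002,0],[0,0,-0.03,0,0,0],[0,0,-0.02,0,0,0],[0,0,-0.012,0,0,0],[0,0,-0.008,0,0,0],[0,0,-0.006,0,0,0],[0,0,-0.003,0,0,0],[0,0,0,0,0,0],[0,0,0,0,0,0]]

```text
time: 15.6
position: [0.547, 0.2178, 0.0357]
tcp_rot: [-3.141, 0.001, 1.355]
force: [-0.4, 0.1, -2.1]
gripper_width: 0.288
```

Run:
```python
from h import *
s=st()
im,d,P=wrist(); cv2.imwrite("pics/w11.png",im[:,:,::-1])
```

```text
{'time': np.float64(15.6), 'position': array([0.547 , 0.2178, 0.0357]), 'tcp_rot': array([-3.1408e+00,  1.1000e-03,  1.3546e+00]), 'force': array([-0.429 ,  0.0848, -2.0768]), 'gripper_width': np.float64(0.2879), 'q': array([ 2.3690e-01,  4.5920e-01, -2.3860e-01,  8.7420e-01, -7.0000e-04,
        2.0238e+00])}
```

View pics/w11.png

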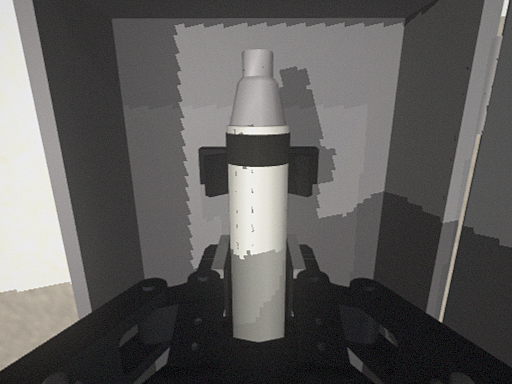

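The barrel is centred over the support (200–318, centre 259), about 2 mm above its rest.

Call:
step_arm:
  targets:
    - [[0,0,-0.002,0,0,0],[0,0,-0.001,0,0,0],[0,0,0,0,0,0],[0,0,0,0,0,0],[0,0,0,0,0,0]]

```text
time: 16.15
position: [0.5472, 0.2178, 0.0331]
tcp_rot: [3.142, 0.001, 1.354]
force: [-1.0, -0.7, 6.3]
gripper_width: 0.288
```

Contact with the supports (+6 N). Releasing.

Call:
step_arm:
  targets:
    - [[0,0,0,0,0,0],[0,0,0,0,0,0],[0,0,0,0,0,0],[0,0,0,0,0,0],[0,0,0,0,0,0],[0,0,0.015,0,0,0],[0,0,0.03,0,0,0],[0,0,0.04,0,0,0],[0,0,0.045,0,0,0],[-0.02,0,0.045,0,0,0],[-0.02,-0.02,0.03,0,0,0],[0,0,0,0,0,0]]
  hand: 0

```text
time: 17.35
position: [0.5063, 0.1971, 0.2421]
tcp_rot: [3.137, -0.001, 1.355]
force: [0.6, 0.1, 0.3]
gripper_width: 0.499
```

Call:
step_arm:
  targets:
    - [[-0.02,-0.03,0,0,0,0],[-0.02,-0.03,0,0,0,0],[0,0,0,0,0,0],[0,0,0,0,0,0],[0,0,0,0,0,0]]

```text
time: 17.85
position: [0.4672, 0.1381, 0.2369]
tcp_rot: [-3.14, 0.001, 1.355]
force: [-0.4, -0.0, -0.5]
gripper_width: 0.497
```

Run:
```python
from lid import *
from scipy.optimize import least_squares
s=st(); lid('c')
im,d,P=wrist(); cv2.imwrite("pics/w12.png",cv2.resize(im[:,:,::-1],(800,600)))
e=np.array([.977,-.211]);f=np.array([.211,.977]);c0=[.5475,.2177]
u=(P[...,:2]-c0)@e;v=(P[...,:2]-c0)@f;z=P[...,2]
m=(abs(u)<.014)&(v>-.06)&(v<.04)&(z>.036)&(z<.06);Q=np.c_[u[m],v[m],z[m]]
def res(p): return np.hypot(Q[:,0]-p[0]-p[2]*Q[:,1],Q[:,2]-p[1]-p[3]*Q[:,1])-.013
r=least_squares(res,[0,.038,0,0],loss='soft_l1',f_scale=.001);print(len(Q),r.x,abs(r.fun).mean())
m=(abs(u)<.014)&(z>.03)&(z<.06)&(abs(v)<.11);print('v range',np.percentile(v[m],[.3,99.7]))
```

```text
{'time': np.float64(17.85), 'position': array([0.4672, 0.1381, 0.2369]), 'tcp_rot': array([-3.1400e+00,  1.3000e-03,  1.3545e+00]), 'force': array([-0.3887, -0.0078, -0.4693]), 'gripper_width': np.float64(0.4971), 'q': array([ 1.1540e-01,  1.5570e-01, -1.3430e-01,  1.2827e+00, -8.0000e-04,
        1.9025e+00])}
lid angle 1.7996920834582069 2255 2320 u at z=.06 0.008234932387915025
2660 [-0.00015713  0.03819685 -0.00014805 -0.00159526] 0.0004970752330533046
v range [-0.06238779  0.07384046]
```

View pics/w12.png

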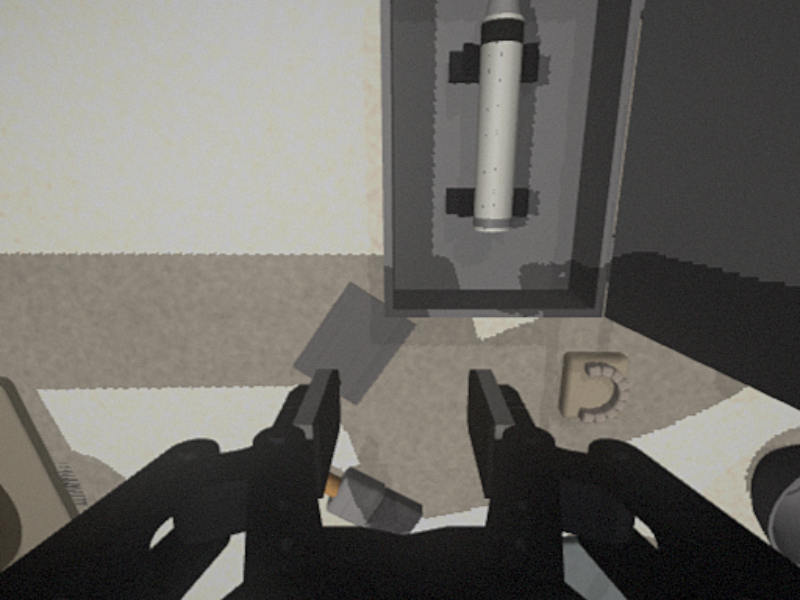

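View pics/scene_c.png

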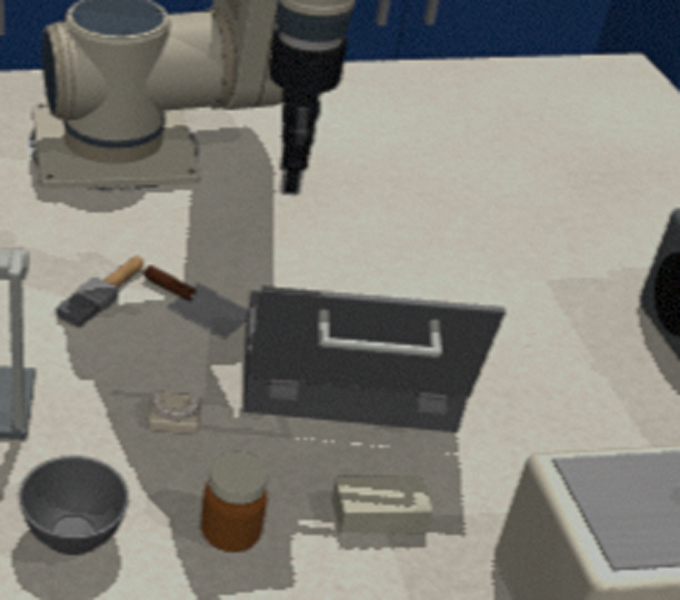

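The handpiece lies across both supports, at (495,62) and (487,200) in the wrist view. It is centred and level, the lid is at 1.80 rad, the bystanders are in place and the arm is clear.

```bash
python3 -c "
from h import *
print(manip.hand_in())"
```

```text
the job is handed in; nothing more can be done
None
```

The handpiece is lying in both V supports of the case, released, with the lid fully open on its stop. I handed the job in at about 18 s of robot time.

- **Lid:** I lifted it by its handle to about 1.0 rad, then pushed it from the front with closed fingers onto its stop. The push ended at about 44 N on the wrist. The last look measured 1.80 rad.
- **Unclipping:** I gripped the barrel with the tool tilted about 35°. I then moved it 33 mm level past the sprung jaws, with about 12 N on the wrist, and lifted it only once it was clear of the hooks.
- **Placing:** I lowered the handpiece upright until the supports took about 6 N, then let go and backed off.

**Last checks:**
- The barrel axis was 0.2 mm off across and 0.2 mm off in height, and its direction matched the case's within 0.002 rad.
- Along the case it was within a few mm of the middle. I judged this only roughly, because the nose end was cut off in the last view.
- The lid was still at 1.80 rad, the bystanders in view looked unmoved, and the gripper was touching nothing.

No check failed. The only disagreement was early: the first wrist pictures were taken while the arm was still settling and put the lid handle about 5 mm off, so I measured again with the arm still.

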